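# Zero the fine dial of a cocoa mill

### The job

The empty cocoa mill needs its burrs zeroed. Gently turn the fine dial, the inner of the two stacked knobs, clockwise until you feel the burrs touch, then back it off anticlockwise by one eighth of a turn (45 degrees) from the touch and let go. Do not force the dial past the touch, do not move the coarse ring around it, and leave the things beside the mill where they are.

Things in the scene. Friction and masses are not known exactly. Their poses are not given: they have to be found in the camera images.
- mill: Small cocoa mill fixed on the counter: dark foot plate 250 x 150 mm, white motor housing with a clear hopper behind (top at z = 206 mm), white round burr head (diameter 100 mm, metal deck with a tick every 15 degrees at z = 153 mm) in front. Origin: centre of its underside; -x is its front, z up. Both stacked knobs turn about the vertical line x = -50 mm, y = 0 of this frame.
- fine_dial_grip (a point): Fine dial (inner, upper knob): a metal bar grip 36 mm long (x), 12 mm wide (y), 26 mm high on a disc of diameter 35 mm. This point is on the turning axis, in the middle of the bar: bar top 13 mm above it, bar foot and disc 13 mm below, flat top of the coarse ring 17.5 mm below. The frame turns with the dial; -x points to the end with the red line, z is up.
- fine_dial (a joint): Fine dial's angle, rad, growing clockwise from above (closing); 0: red line to the mill's front. Turns freely (about 0.03 N m) until the burrs touch, 25 to 80 degrees clockwise of the start; that place is different every time and cannot be seen. There the torque rises by 3 N m per rad (0.15 N m in 3 degrees); more than about 0.45 N m chips the burrs.
- fine_stem (a joint): How far the fine dial is pushed down, m: it has 2.5 mm of sprung play (about 1 N to start, then 1.5 N per mm). Pressed down with more than about 5 N while it is turned, the dial rubs on the coarse ring and takes it along.
- ring_mark (a point): White mark on top of the coarse ring (outer, lower knob: black ribbed ring, diameter 70 mm, 14.5 mm high), 28 mm from the turning axis. The ring turns easily (0.05 N m). x of this frame points to the axis, z up.
- catch_cup: Bystander: small steel catch cup (64 mm across, 34 mm high) under the spout of the mill. Origin: centre of its underside.
- spread_jar: Bystander: glass jar with black lid, 62 mm across, 78 mm high, left of the mill. Origin: centre of its underside.
- pick_cup: Bystander: glass with wooden tasting picks, 47 mm across, 96 mm high, right of the mill. Origin: centre of its underside.
- order_block: Bystander: white block of order slips, 100 x 70 x 14 mm, right of the mill's front. Origin: centre of its underside.

How it is judged:
By the outcome, as a careful person would: the job done as asked, in the order asked, and still so for the second after the job is handed in, with the robot touching nothing.
It also fails if it takes over 61 s, if anything falls off the work surface, if the arm or the gripper's body presses on something with over 40 N, if the wrist force passes 120 N, or if a joint passes its speed limit or range.

### The arm

A 6-joint arm with a two-finger parallel gripper is mounted at the origin on a cart in front of the work surface, level with it; the furniture and walls round the work are solid. World frame = base frame: x ahead of the robot, y to its left, z up, the work surface at z = 0. Lengths are in m, angles in rad, forces in N, time in s.
With the tool pointing down it reaches from about 0.375 to 0.75 m from the base axis. Payload 9 kg.
Tool frame: the origin (TCP) lies at the very end of the fingers, on their centre line; the grasp point (between the pads) lies 19 mm behind it (arm.pinch_z is the distance from the TCP to the grasp point, in m); z points along the fingers, y is the direction in which the jaws open and shut (so a half turn about z gives the same grasp; the last joint's range is limited). The gripper opens to 85 mm and grips with 20 to 120 N. Pads are 22 mm wide; open, the fingers measure 114 mm over their backs; the gripper's body (76 mm by 85 mm) begins 54 mm behind the grasp point. The pads swing forward as they close: fully open they stand 13 mm farther back than shut.
Start: joints at [-1.484, 0.104, 0.097, 1.564, 0, 1.353], TCP at [0.18, -0.572, 0.192] pointing down, gripper open.
Joint ranges: [-2.99, 2.99], [-0.84, 1.86], [-1.1, 1.16], [-1.84, 2.11], [-1.51, 1.56], [-3.14, 3.14]. Speed limits (rad/s): [2.22, 2.22, 2.57, 3.14, 3.14, 3.14].

### API

Orientations are given as a 3x3 rotation matrix whose columns are the frame's x, y, z axes.
In Python, from station import status, camera, ticket, arm gives the robot as it stands.
- The arm moves only by the tool send_rows, never from a script. Its argument "commands" is a list of rows, each a list of 6 numbers: the shift along the tool's x, y, z in mm, then the turn, a rotation vector about the tool's x, y, z in rad. In form: [[dx, dy, dz, wx, wy, wz], ...]. A call has 1 to 12 rows; each row is the pose to reach, as a shift and turn from the pose commanded when the call began, along the tool's axes at that moment; what a row does not reach only later rows make up. A row lasts 1/10 s, in which the tool goes at most 50 mm and 8.59 degrees, less where a joint would pass 70% of its speed; a pose out of reach is approached as far as the arm can. A call with a gripper value outside its range is refused whole. "jaw" is the opening, from -1 (shut) to 1 (fully open), set as the call begins (left out, the last holds). The fingers move at their own pace and stop on an object; "newtons" is the grip in N (left out, the last holds). Time passes only in rows, so rows that repeat a pose let the fingers close. It gives the time, the measured TCP pose, the force and the opening at its end, in the units of the state.
- status.read_state(): the state, without advancing time (a new reading comes with each control period).
- camera(name): name is "scene" or "top" or "wrist"; returns a dict with "pixels" (384x512x3 uint8, red, green, blue), "mtx" (3x3 intrinsics, pixels), "dist_coeffs" ([k1, k2, p1, p2, k3] as OpenCV has them; the pictures are not rectified), "origin" and "orientation" of the camera in the world; the wrist camera has in their place "T_tool_cam" (4x4, takes a point from camera to tool coordinates, whose origin is the TCP and whose axes are the flange's). Camera axes: x right, y down, z forward; pixel columns grow to the right and rows downward; lengths in m; the calibration is good to about 2 mm. A picture is of the moment at which its call begins: read the wrist's pose just before it. There is no depth.
- ticket.hand_in(): hands the job in, once; it reports no verdict.
The state is a dict: "time": time; "joints": joint angles; "joint_vel": joint speeds; "joint_efforts": joint torques, N m; "tcp_pos": TCP position; "eef_rot": TCP orientation; "contact_force": force on the tool from outside, world axes, zero at the start; "moment": the same for the moment, N m; "finger_gap": finger opening in m.
Only numpy, scipy, OpenCV 4.12 (cv2) and the standard library are available. Lean on these libraries where they do the work, as an engineer would, in place of code of your own. Each camera call takes 0.05 s, during which the arm holds its last target.

## Working session

There is one attempt and no reset: what is moved stays moved. The work goes in short steps, Python scripts to look and compute and a tool call to move; the robot and the scene stay as the last step left them, time stands still between calls to the robot, and variables do not carry over. Pictures are saved under pics/ and viewed, and the job is handed in when it is done.

Besides the shell and the picture viewer there is one more tool, called as name(argument=value, ...) on one line, values as JSON. send_rows: Moves the arm, as the interface text tells. Its arguments: {"type":"object","properties":{"commands":{"type":"array"},"jaw":{"type":"number"},"newtons":{"type":"number"}},"required":["commands"]}

```bash
ls; mkdir -p pics; python3 - <<'E'
from station import status,camera,ticket,arm
import cv2,numpy as np
s=status.read_state(); print(s)
for n in ["scene","top","wrist"]:
    c=camera(n); cv2.imwrite(f"pics/{n}0.png",c["pixels"][:,:,::-1]); np.save(f"pics/{n}0.npy",c,allow_pickle=True)
    print(n,{k:np.round(v,4).tolist() for k,v in c.items() if k!="pixels"})
E
```

```text
pics
{'time': 0.0, 'joints': array([-1.48370094e+00,  1.04720265e-01,  9.64908301e-02,  1.56393928e+00,
       -7.47362658e-06,  1.35310213e+00]), 'joint_vel': array([-0.00052108,  0.0008589 ,  0.00179618,  0.00070201, -0.0012706 ,
       -0.0003828 ]), 'joint_efforts': array([-1.77564911e-03, -5.56930804e+01,  5.03649652e+01,  1.69669610e-02,
       -2.05891029e-04,  1.02097641e-05]), 'tcp_pos': array([ 0.18003019, -0.57193974,  0.19162198]), 'eef_rot': array([[ 9.53910135e-01,  3.00092382e-01, -1.26823215e-04],
       [ 3.00092270e-01, -9.53909200e-01,  1.36653954e-03],
       [ 2.89110276e-04, -1.34161459e-03, -9.99999058e-01]]), 'contact_force': array([ 0.05580691, -0.82495762, -0.50521105]), 'moment': array([-0.00659549, -0.00455511,  0.02501466]), 'finger_gap': 0.08507940861119404}
scene {'mtx': [[424.1484, 0.0, 258.8119], [0.0, 424.1484, 194.2076], [0.0, 0.0, 1.0]], 'dist_coeffs': [0.0138, 0.0, 0.0, 0.0, 0.0], 'origin': [-0.0722, 0.5137, 0.4986], 'orientation': [[-0.6249, -0.3447, 0.7005], [-0.7805, 0.2534, -0.5715], [0.0195, -0.9039, -0.4274]]}
top {'mtx': [[372.1681, 0.0, 260.9064], [0.0, 372.1681, 197.1024], [0.0, 0.0, 1.0]], 'dist_coeffs': [-0.1077, 0.0, 0.0, 0.0, 0.0], 'origin': [0.4199, 0.0561, 0.9738], 'orientation': [[-0.007, -0.9943, 0.1068], [-0.9993, 0.0031, -0.0368], [0.0363, -0.107, -0.9936]]}
wrist {'mtx': [[341.9359, 0.0, 256.5265], [0.0, 341.9359, 190.3652], [0.0, 0.0, 1.0]], 'dist_coeffs': [-0.0145, 0.0, 0.0, 0.0, 0.0], 'T_tool_cam': [[-0.0008, -0.9635, -0.2678, 0.0674], [1.0, -0.0008, -0.0003, -0.0006], [0.0, -0.2678, 0.9635, -0.1818], [0.0, 0.0, 0.0, 1.0]]}
```

View pics/scene0.png

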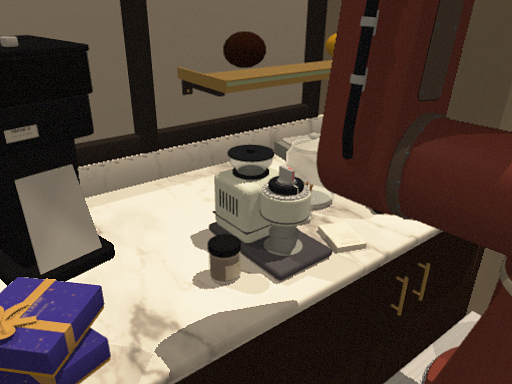

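View pics/top0.png

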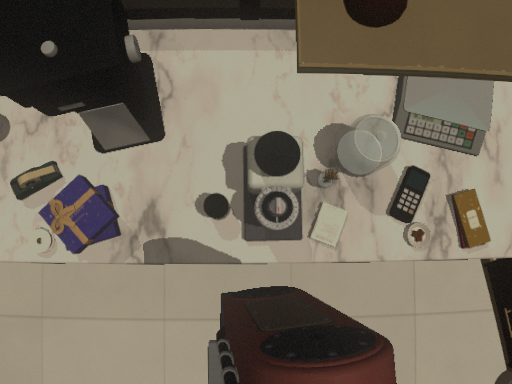

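```bash
python3 - <<'E'
import cv2
im=cv2.imread("pics/top0.png"); print(im.shape)
E
```

```text
(384, 512, 3)
```

The scene view shows the mill at about (270,215) with the jar on its left at (225,258). In the top view the burr head is at (277,208), the jar at (216,206), the pick cup at (328,178) and the order block at (329,224). Next I'll zoom in.

```bash
python3 - <<'E'
import cv2
im=cv2.imread("pics/top0.png")
cv2.imwrite("pics/top0z.png",cv2.resize(im[170:250,230:350],None,fx=6.5,fy=6.5,interpolation=cv2.INTER_CUBIC))
im=cv2.imread("pics/scene0.png")
cv2.imwrite("pics/scene0z.png",cv2.resize(im[140:240,220:350],None,fx=6,fy=6,interpolation=cv2.INTER_CUBIC))
E
```

```text
(no output)
```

View pics/top0z.png

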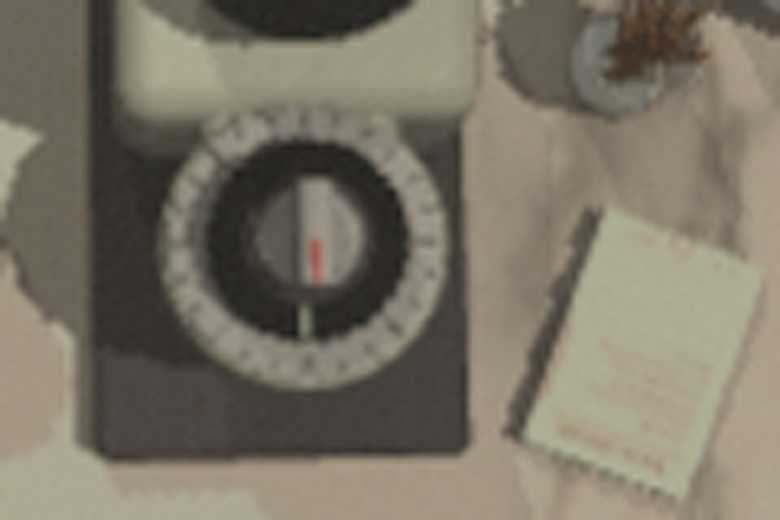

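View pics/scene0z.png

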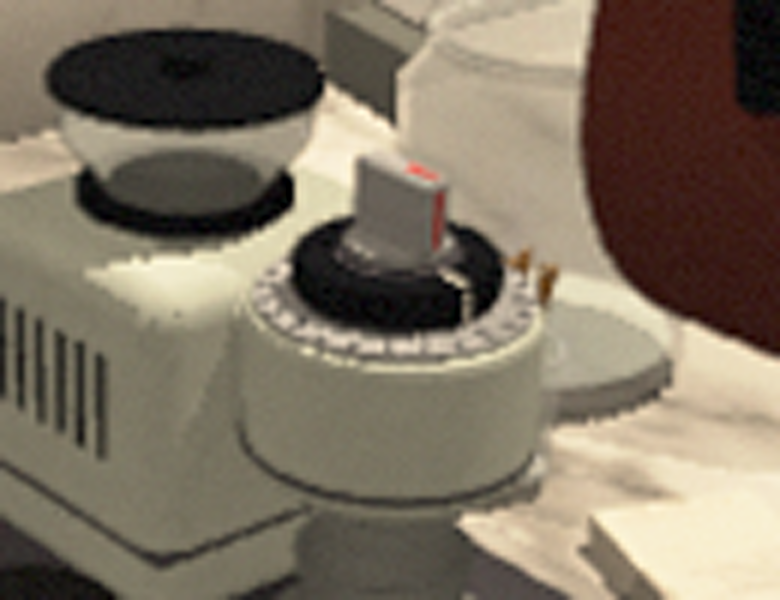

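```bash
cat > h.py <<'E'
import numpy as np,cv2
def ray_plane(c,px,z,o=None,R=None):
    o=c["origin"] if o is None else o; R=c["orientation"] if R is None else R
    u=cv2.undistortPoints(np.array(px,float).reshape(-1,1,2),c["mtx"],np.array(c["dist_coeffs"],float)).reshape(-1,2)
    d=np.c_[u,np.ones(len(u))]@np.array(R).T
    o=np.array(o); return o+d*((z-o[2])/d[:,2])[:,None]
def wristpose(c,s):
    T=np.array(c["T_tool_cam"]); R=np.array(s["eef_rot"]); return R@T[:3,3]+s["tcp_pos"],R@T[:3,:3]
def circ(P):
    A=np.c_[2*P[:,:2],np.ones(len(P))]; b=(P[:,:2]**2).sum(1)
    x=np.linalg.lstsq(A,b,rcond=None)[0]; return x[:2],np.sqrt(x[2]+x[:2]@x[:2])
E
python3 - <<'E'
from h import *
c=np.load("pics/top0.npy",allow_pickle=True).item()
im=c["pixels"]
hsv=cv2.cvtColor(im,cv2.COLOR_RGB2HSV)
# black ring -> contour at its top edge
x0,y0=250,180
g=cv2.cvtColor(im,cv2.COLOR_RGB2GRAY)[180:236,250:304]
print(g[27,:].tolist());
m=(g<55).astype(np.uint8)
for t in (50,65,80,95):
    m=(g<t).astype(np.uint8); m[40:,:]*=1
    n,l,st,ce=cv2.connectedComponentsWithStats(m)
    for i in range(1,n):
        if st[i,4]>100: print(t,st[i],ce[i]+[x0,y0])
red=(im[...,0].astype(int)-np.maximum(im[...,1],im[...,2])>50)
ys,xs=np.nonzero(red[195:225,260:295]); print(xs+260,ys+195)
def z(p): return (np.array(p)/6.5+[230,170]-0.4)
print("deck pts", ray_plane(c,[z((162,250)),z((445,250)),z((310,388))],0.153))
print("ring top", ray_plane(c,[z((208,240)),z((408,240)),z((308,338)),z((308,140))],0.1675))
print("white mark",ray_plane(c,[z((306,308)),z((306,338))],0.1675))
print("bar top red",ray_plane(c,[z((315,240)),z((316,283)),z((316,178))],0.198))
print("foot plate front corners, z=0.012?",ray_plane(c,[z((95,457)),z((468,450))],0.012))
print("jar", ray_plane(c,[[216,206]],0.078),"pick",ray_plane(c,[[327,180]],0.09))
E
```

```text
[51, 51, 53, 49, 78, 94, 108, 117, 103, 87, 84, 64, 42, 41, 40, 42, 38, 48, 52, 78, 90, 88, 90, 86, 83, 71, 107, 124, 115, 140, 145, 133, 129, 128, 139, 111, 73, 59, 41, 43, 43, 42, 69, 105, 122, 120, 119, 138, 117, 77, 64, 105, 137, 144]
50 [ 12  12  30  30 387] [276.19379845 206.13436693]
65 [ 11  11  32  31 493] [276.03042596 206.49087221]
65 [  0  12  17  38 224] [253.56696429 210.81696429]
80 [  0   8  52  48 875] [272.96228571 219.704     ]
80 [ 11  11  32  32 576] [275.73263889 206.5       ]
95 [  0   7  52  49 952] [273.34243697 218.36344538]
95 [  9  11  34  32 691] [275.08683068 206.32850941]
[278 278 278 278 278 278] [207 208 209 210 211 212]
deck pts [[ 0.48381932  0.03995222  0.153     ]
 [ 0.48338758 -0.05683217  0.153     ]
 [ 0.43665575 -0.00999531  0.153     ]]
ring top [[ 0.48598138  0.02482809  0.1675    ]
 [ 0.4856935  -0.04239064  0.1675    ]
 [ 0.45302017 -0.00834221  0.1675    ]
 [ 0.51960662 -0.00910364  0.1675    ]]
white mark [[ 0.46304535 -0.0077834   0.1675    ]
 [ 0.45302428 -0.00767285  0.1675    ]]
bar top red [[ 0.48333767 -0.0085236   0.198     ]
 [ 0.46944847 -0.00868482  0.198     ]
 [ 0.50344793 -0.00908629  0.198     ]]
foot plate front corners, z=0.012? [[ 0.41283991  0.06411391  0.012     ]
 [ 0.41441452 -0.08414734  0.012     ]]
jar [[0.49498927 0.13130048 0.078     ]] pick [[ 0.5561621  -0.13746028  0.09      ]]
```

send_rows(commands=[[8,-8,-30,0,0,-0.07],[25,-24,-60,0,0,-0.2],[47,-45,-80,0,0,-0.34],[70,-68,-90,0,0,-0.48],[94,-91,-100,0,0,-0.62],[118,-114,-100,0,0,-0.76],[142,-137,-100,0,0,-0.9],[166,-160,-100,0,0,-1.04],[190,-184,-100,0,0,-1.18],[212,-205,-100,0,0,-1.3],[226,-219,-100,0,0,-1.38],[231,-223,-100,0,0,-1.42]], jaw=1)

```text
time: 1.35
tcp_pos: [0.3342, -0.2889, 0.2926]
eef_rot: [[-0.158, 0.987, 0.0], [0.987, 0.158, -0.0], [-0.0, 0.0, -1.0]]
contact_force: [0.8, 0.0, -0.2]
finger_gap: 0.0853
```

send_rows(commands=[[8,6,0,0,0,-0.05],[26,20,0,0,0,-0.15],[50,39,0,0,0,-0.28],[76,59,0,0,0,-0.42],[102,79,0,0,0,-0.56],[128,99,0,0,0,-0.7],[154,119,0,0,0,-0.84],[180,139,0,0,0,-0.98],[206,159,0,0,0,-1.12],[232,178,0,0,0,-1.26],[248,190,0,0,0,-1.37],[253,194,0,0,0,-1.412]])

```text
time: 2.55
tcp_pos: [0.487, -0.0095, 0.2919]
eef_rot: [[-1.0, 0.0, -0.001], [0.0, 1.0, 0.0], [0.001, 0.0, -1.0]]
contact_force: [-0.4, -0.2, -0.2]
finger_gap: 0.0854
```

```bash
python3 - <<'E'
from station import status,camera
from h import *
s=status.read_state(); c=camera("wrist"); c["s"]=s; np.save("pics/w1.npy",c,allow_pickle=True)
print(s["tcp_pos"],s["eef_rot"].round(4).tolist(),s["joints"].round(3),s["moment"].round(3),s["contact_force"].round(2))
cv2.imwrite("pics/w1.png",cv2.resize(c["pixels"][:,:,::-1],None,fx=1.5,fy=1.5,interpolation=cv2.INTER_CUBIC))
E
```

```text
[ 0.48696304 -0.00949612  0.29190234] [[-1.0, 0.0, -0.0007], [0.0, 1.0, 0.0002], [0.0007, 0.0002, -1.0]] [-0.289 -0.188 -0.004  1.755  0.    -0.289] [-0.028 -0.027 -0.045] [-0.36 -0.25 -0.22]
```

View pics/w1.png

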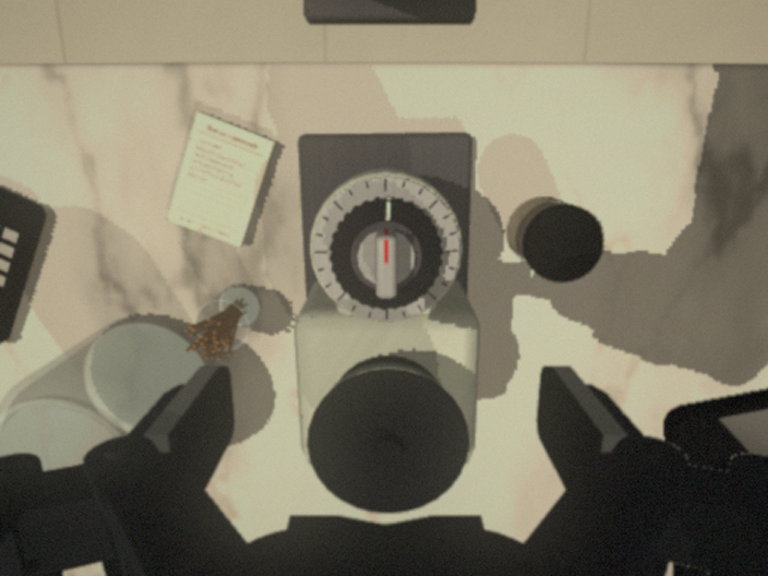

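The wrist view shows the deck at (386,247), the bar from (385,232) to (387,298) with the red line at the front end, and the white mark at (388,209). Now I'll measure the axis and the bar angle.

```bash
cat > m.py <<'E'
import sys
from h import *
c=np.load(sys.argv[1],allow_pickle=True).item(); s=c["s"]; im=c["pixels"]
o,R=wristpose(c,s)
A=np.array([float(v) for v in sys.argv[2:4]]) if len(sys.argv)>3 else np.array([0.486,-0.0085])
g=cv2.cvtColor(im,cv2.COLOR_RGB2GRAY).astype(np.float32)
def proj(P):
    P=np.array(P,float); rv,_=cv2.Rodrigues(R.T); return cv2.projectPoints(P,rv,-R.T@o,c["mtx"],np.array(c["dist_coeffs"],float))[0].reshape(-1,2)
# radial edge scan: ring outer top edge (dark->bright) at z .1675 r 30..45 ; deck outer at z .153
def scan(z,r0,r1,angs,A):
    out=[]
    for a in angs:
        r=np.linspace(r0,r1,80); P=np.c_[A[0]+r*np.cos(a),A[1]+r*np.sin(a),np.full(80,z)]
        q=proj(P).astype(np.float32)
        v=cv2.remap(cv2.GaussianBlur(g,(3,3),0.7),q[:,0].reshape(1,-1),q[:,1].reshape(1,-1),cv2.INTER_LINEAR).ravel()
        d=np.gradient(v); i=np.argmax(d); out.append(P[i,:2])
    return np.array(out)
for it in range(2):
    P=scan(0.1675,0.029,0.041,np.radians(np.arange(0,360,7.5)+3.75),A); ce,r=circ(P)
    k=np.abs(np.linalg.norm(P-ce,axis=1)-r)<0.002; ce,r=circ(P[k]); print("ring axis",ce.round(4),"r",r.round(4),k.sum())
im16=im.astype(int)
red=(im16[...,0]-np.maximum(im16[...,1],im16[...,2])>45)
n=proj([[*A,0.198]])[0]
ys,xs=np.nonzero(red); k=np.hypot(xs-n[0],ys-n[1])<35; xs,ys=xs[k],ys[k]
P=ray_plane(c,np.c_[xs,ys],0.198,o,R)[:,:2]; 
u=np.linalg.svd(P-P.mean(0))[2][0]; u*=np.sign(u@(P.mean(0)-ce))
print("red n",len(P),"mean",P.mean(0).round(4),"angle deg cw from -x:",np.degrees(np.arctan2(u[1],-u[0])).round(2), "via axis", np.degrees(np.arctan2(*(P.mean(0)-ce)[::-1]*[1,-1])).round(2))
# bar top: bright
ring=proj([[*ce,0.198]])[0]; print("bar centre px",ring)
E
python3 m.py pics/w1.npy
python3 - <<'E'
import cv2
im=cv2.imread("pics/w1.png")[160:340,290:480]; cv2.imwrite("pics/w1z.png",cv2.resize(im,None,fx=3.2,fy=3.2,interpolation=cv2.INTER_CUBIC))
E
```

```text
ring axis [ 0.4839 -0.0078] r 0.0347 45
ring axis [ 0.4839 -0.0078] r 0.0347 45
red n 46 mean [ 0.4755 -0.0087] angle deg cw from -x: 0.02 via axis -5.47
bar centre px [257.97530804 177.14521497]
```

View pics/w1z.png

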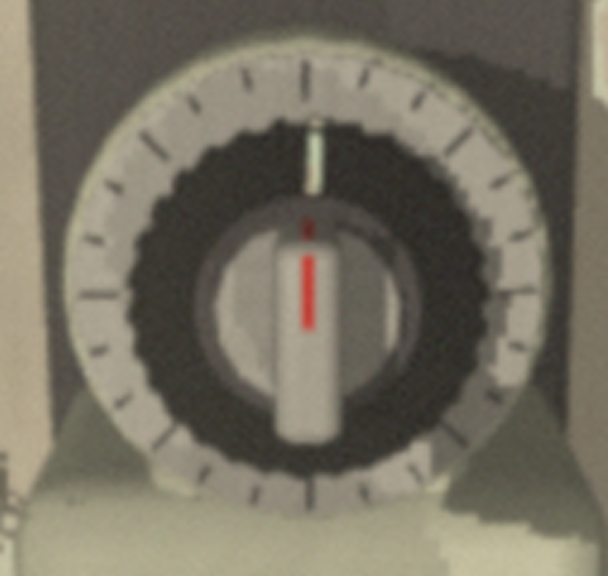

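```bash
python3 - <<'E'
from h import *
c=np.load("pics/w1.npy",allow_pickle=True).item(); o,R=wristpose(c,c["s"])
f=lambda p:(np.array(p,float)/3.2+[290,160])/1.5-0.2
print(ray_plane(c,[f((308,241)),f((308,444)),f((276,345)),f((342,345))],0.198,o,R))
print(ray_plane(c,[f((307,80)),f((310,492)),f((98,294)),f((518,291))],0.153,o,R))
E
```

```text
[[ 0.46678884 -0.00840522  0.198     ]
 [ 0.50283752 -0.00841242  0.198     ]
 [ 0.48494499 -0.01393775  0.198     ]
 [ 0.48495589 -0.00253428  0.198     ]]
[[ 0.44339418 -0.0084664   0.153     ]
 [ 0.52699708 -0.00787863  0.153     ]
 [ 0.48535131 -0.05013416  0.153     ]
 [ 0.48482008  0.03355618  0.153     ]]
```

send_rows(commands=[[0,0,5,0,0,0],[1,1,15,0,0,0],[2,1.2,28,0,0,0],[2,1.2,41,0,0,0],[2,1.2,54,0,0,0],[2,1.2,67,0,0,0],[2,1.2,80,0,0,0],[2,1.2,90,0,0,0],[2,1.2,98,0,0,0],[2,1.2,104,0,0,0],[2,1.2,109,0,0,0],[2,1.2,113,0,0,0]], jaw=-0.2, newtons=20)

```text
time: 3.8
tcp_pos: [0.4845, -0.0094, 0.1792]
eef_rot: [[-1.0, 0.005, 0.0], [0.005, 1.0, -0.0], [-0.0, -0.0, -1.0]]
contact_force: [0.2, 0.1, 0.6]
finger_gap: 0.0342
```

```bash
cat > snap.py <<'E'
import sys
from station import status,camera
from h import *
n=sys.argv[1]
s=status.read_state(); c=camera("wrist"); c["s"]=s; np.save(f"pics/{n}.npy",c,allow_pickle=True)
print(s["tcp_pos"].round(4),s["joints"].round(3),s["moment"].round(3),s["contact_force"].round(2),s["finger_gap"])
cv2.imwrite(f"pics/{n}.png",cv2.resize(c["pixels"][:,:,::-1],None,fx=1.5,fy=1.5,interpolation=cv2.INTER_CUBIC))
E
python3 snap.py w2; python3 - <<'E'
from station import status
s=status.read_state(); print(s["time"],s["eef_rot"].round(4).tolist())
E
```

```text
[ 0.4845 -0.0094  0.1792] [-0.29  -0.253 -0.267  1.556 -0.    -0.285] [-0.029 -0.041  0.025] [0.24 0.05 0.58] 0.03420793731626709
3.85 [[-1.0, 0.0047, -0.0004], [0.0047, 1.0, 0.0001], [0.0004, 0.0001, -1.0]]
```

View pics/w2.png

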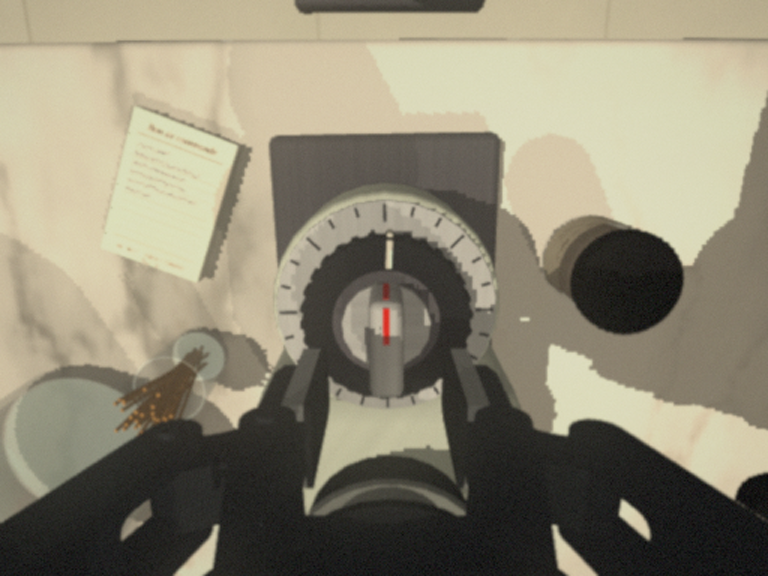

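The fingers straddle the bar symmetrically: inner edges at x of about 318 and 455, bar at 387. I'll settle, then close gently.

send_rows(commands=[[0,0,0,0,0,0],[0,0,0,0,0,0],[0,0,0,0,0,0]])

```text
time: 4.15
tcp_pos: [0.4846, -0.0094, 0.1797]
eef_rot: [[-1.0, 0.005, 0.001], [0.005, 1.0, -0.0], [-0.001, -0.0, -1.0]]
contact_force: [0.3, -0.6, 0.3]
finger_gap: 0.0337
```

```bash
cat > st.py <<'E'
from station import status
import numpy as np
s=status.read_state(); R=s["eef_rot"]
print("t",round(s["time"],2),"tcp",(s["tcp_pos"]*1000).round(2),"yawdeg",np.degrees(np.arctan2(R[1,0],R[0,0])).round(2),"F",s["contact_force"].round(2),"M",s["moment"].round(3),"gap",round(s["finger_gap"]*1000,2),"j6",s["joints"][5].round(4),"e6",s["joint_efforts"][5].round(3),"Rz",R[:2,2].round(4))
E
python3 st.py
```

```text
t 4.15 tcp [484.6   -9.4  179.73] yawdeg 179.73 F [ 0.31 -0.59  0.27] M [ 0.013 -0.016  0.031] gap 33.7 j6 -0.2852 e6 0.0 Rz [ 0.0005 -0.0002]
```

send_rows(commands=[[0,0,0,0,0,0],[0,0,0,0,0,0],[0,0,0,0,0,0],[0,0,0,0,0,0],[0,0,0,0,0,0],[0,0,0,0,0,0],[0,0,0,0,0,0],[0,0,0,0,0,0]], jaw=-1, newtons=20)

```text
time: 4.95
tcp_pos: [0.4844, -0.0094, 0.1794]
eef_rot: [[-1.0, 0.005, 0.0], [0.005, 1.0, -0.0], [-0.0, -0.0, -1.0]]
contact_force: [0.2, 0.5, 0.3]
finger_gap: -0.0001
```

```bash
python3 st.py
```

```text
t 4.95 tcp [484.41  -9.37 179.39] yawdeg 179.73 F [0.22 0.49 0.3 ] M [-0.027 -0.033 -0.072] gap -0.08 j6 -0.2852 e6 0.0 Rz [ 0.     -0.0001]
```

```bash
python3 snap.py w3; python3 - <<'E'
from station import camera
from h import *
c=camera("scene"); cv2.imwrite("pics/s3.png",cv2.resize(c["pixels"][110:250,200:370,::-1],None,fx=4,fy=4,interpolation=cv2.INTER_CUBIC))
E
```

```text
[ 0.4844 -0.0094  0.1794] [-0.29  -0.253 -0.267  1.556 -0.    -0.285] [-0.027 -0.033 -0.072] [0.22 0.49 0.3 ] -8.44088378031649e-05
```

View pics/w3.png

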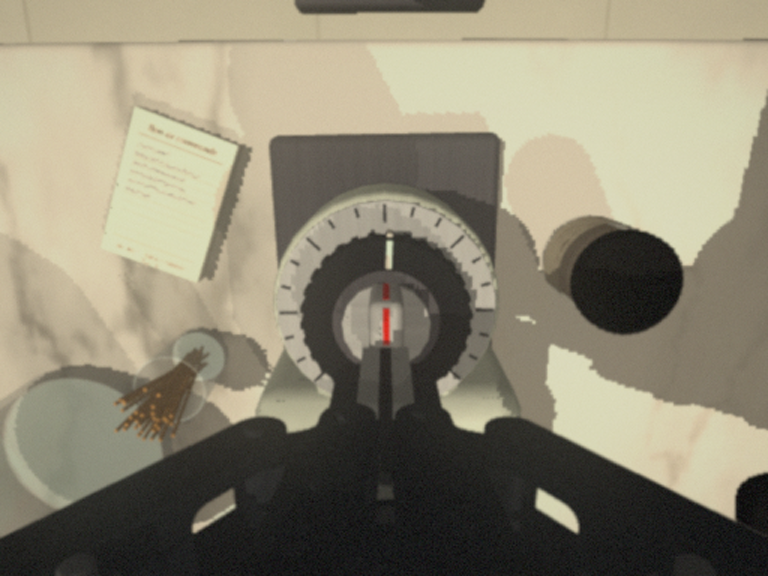

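View pics/s3.png

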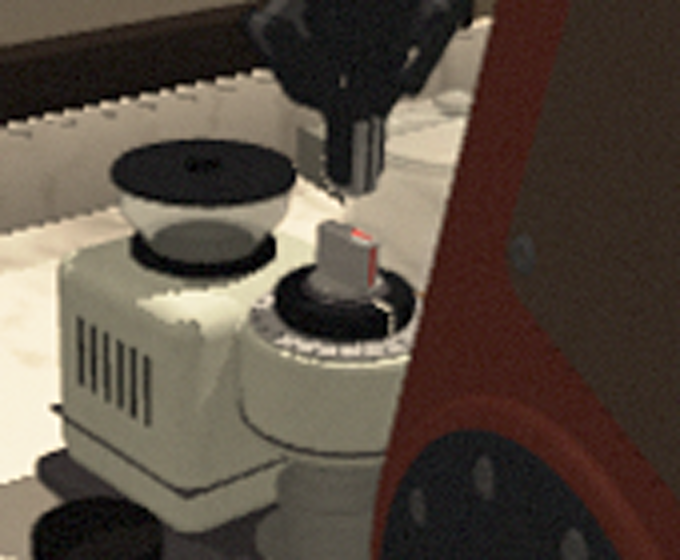

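The fingers closed on nothing. In the scene view the tips at (360,190) sit well above the bar top at (348,225), so either the bar heights or the TCP differ from what I assumed. I'll triangulate.

```bash
python3 - <<'E'
from h import *
from station import camera,status
s=status.read_state(); w=np.load("pics/w3.npy",allow_pickle=True).item(); o,R=wristpose(w,w["s"])
def P(c,X,o,R): 
    rv,_=cv2.Rodrigues(np.array(R).T); return cv2.projectPoints(np.array(X,float),rv,-np.array(R).T@o,c["mtx"],np.array(c["dist_coeffs"],float))[0].reshape(-1,2)
t=w["s"]["tcp_pos"]
sc=camera("scene"); np.save("pics/s3.npy",sc,allow_pickle=True)
print("TCP in wrist*1.5",P(w,[t],o,R)*1.5,"in scene zoomed",(P(sc,[t],sc["origin"],sc["orientation"])-[200,110])*4)
def ray(c,p,o,R):
    u=cv2.undistortPoints(np.array(p,float).reshape(-1,1,2),c["mtx"],np.array(c["dist_coeffs"],float)).reshape(2)
    d=np.array(R)@[*u,1]; return d/np.linalg.norm(d)
def tri(rs):
    A=np.zeros((3,3));b=np.zeros(3)
    for o,d in rs: M=np.eye(3)-np.outer(d,d);A+=M;b+=M@o
    x=np.linalg.solve(A,b); return x,[np.linalg.norm((np.eye(3)-np.outer(d,d))@(x-o)) for o,d in rs]
# red front end of bar top: scene zoom (376,247)  ; w1: zoom (308,241)
w1=np.load("pics/w1.npy",allow_pickle=True).item(); o1,R1=wristpose(w1,w1["s"])
f=lambda p:(np.array(p,float)/3.2+[290,160])/1.5-0.2
g=lambda p:(np.array(p,float)/4+[200,110])-0.4
tp=np.load("pics/top0.npy",allow_pickle=True).item(); z=lambda p:(np.array(p)/6.5+[230,170]-0.4)
rs=(sc["origin"],ray(sc,g((373,247)),sc["origin"],sc["orientation"])); rw=(o1,ray(w1,f((308,243)),o1,R1)); rw3=(o,ray(w,np.array([386,304])/1.5-.2,o,R)); rt=(tp["origin"],ray(tp,z((316,285)),tp["origin"],tp["orientation"]))
print("scene+w1",tri([rs,rw])); print("scene+top",tri([rs,rt])); print("w1+w3",tri([rw,rw3])); print("top+w1",tri([rt,rw]))
E
```

```text
TCP in wrist*1.5 [[383.77880747 331.25020345]] in scene zoomed [[346.6222452  263.10630794]]
scene+w1 (array([ 0.4675225 , -0.0086001 ,  0.19452119]), [np.float64(0.00030305936120062047), np.float64(0.0003030593612006211)])
scene+top (array([ 0.4686935 , -0.00940735,  0.19389647]), [np.float64(0.0005348269381173786), np.float64(0.0005348269381174089)])
w1+w3 (array([ 0.46658594, -0.00850485,  0.20106826]), [np.float64(9.106450413319182e-05), np.float64(9.106450413319769e-05)])
top+w1 (array([ 0.46894669, -0.00886576,  0.1898925 ]), [np.float64(0.0006082075664132413), np.float64(0.0006082075664132398)])
```

```bash
python3 - <<'E'
from h import *
sc=np.load("pics/s3.npy",allow_pickle=True).item()
cv2.imwrite("pics/s3z.png",cv2.resize(sc["pixels"][110:190,255:335,::-1],None,fx=7,fy=7,interpolation=cv2.INTER_CUBIC))
w=np.load("pics/w3.npy",allow_pickle=True).item()
cv2.imwrite("pics/w3z.png",cv2.resize(w["pixels"][190:300,200:320,::-1],None,fx=5,fy=5,interpolation=cv2.INTER_CUBIC))
E
```

```text
(no output)
```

View pics/s3z.png

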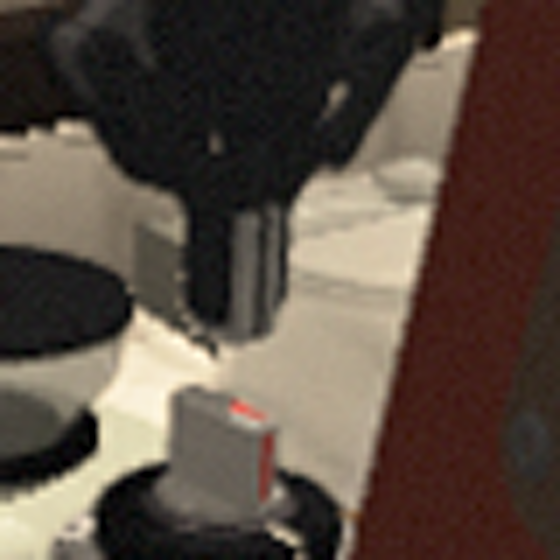

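View pics/w3z.png

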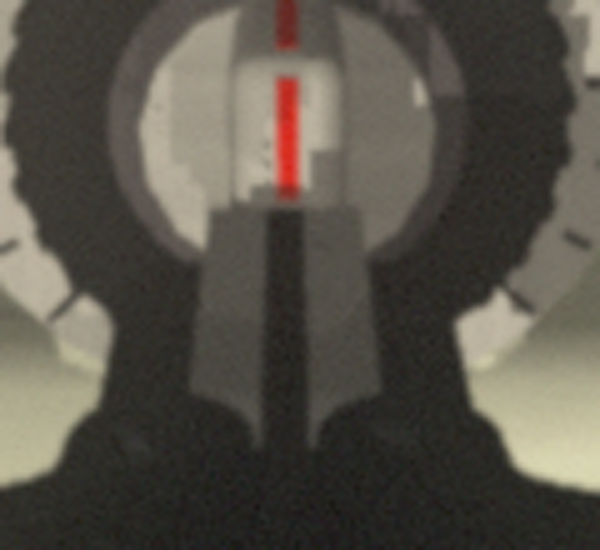

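```bash
python3 - <<'E'
from h import *
w=np.load("pics/w3.npy",allow_pickle=True).item(); o,R=wristpose(w,w["s"]); sc=np.load("pics/s3.npy",allow_pickle=True).item()
def ray(c,p,o,R):
    u=cv2.undistortPoints(np.array(p,float).reshape(-1,1,2),c["mtx"],np.array(c["dist_coeffs"],float)).reshape(2)
    d=np.array(R)@[*u,1]; return d/np.linalg.norm(d)
def tri(rs):
    A=np.zeros((3,3));b=np.zeros(3)
    for o,d in rs: M=np.eye(3)-np.outer(d,d);A+=M;b+=M@o
    x=np.linalg.solve(A,b); return x.round(4),[np.linalg.norm((np.eye(3)-np.outer(d,d))@(x-o)).round(5) for o,d in rs]
fs=lambda p:np.array(p)/7+[255,110]-.43; fw=lambda p:np.array(p)/5+[200,190]-.4
for a,b in (((258,338),(287,208)),((235,336),(345,208)),((284,325),(230,208))):
    pass
for a in ((255,335),(262,338),(258,330)):
    r=tri([(sc["origin"],ray(sc,fs(a),sc["origin"],sc["orientation"])),(o,ray(w,fw((287,208)),o,R))]); print("tip front",r, "tool:",R.T@(r[0]-w["s"]["tcp_pos"]))
# bar by scene/wrist3 now
r=tri([(sc["origin"],ray(sc,fs((268,428)),sc["origin"],sc["orientation"])),(o,ray(w,fw((287,60)),o,R))]);print("bar front top",r)
for z in (.198,.20,.21): print(ray_plane(w,[fw((215,208)),fw((360,208))],z,o,R)[:,1])
E
```

```text
tip front (array([ 0.4739, -0.0086,  0.2206]), [np.float64(0.00025), np.float64(0.00025)]) tool: [ 0.00072201  0.0010037  -0.04251837]
tip front (array([ 0.4732, -0.0092,  0.2202]), [np.float64(0.00077), np.float64(0.00077)]) tool: [ 0.00011799  0.00022498 -0.04232151]
tip front (array([ 0.4731, -0.0087,  0.2223]), [np.float64(0.00013), np.float64(0.00013)]) tool: [ 0.00061799  0.00069306 -0.04437112]
bar front top (array([ 0.4677, -0.0088,  0.1957]), [np.float64(0.0002), np.float64(0.0002)])
[-0.01613011 -0.00125164]
[-0.01603846 -0.00134231]
[-0.01558025 -0.00179566]
```

```bash
python3 - <<'E'
from station import arm
for k in dir(arm):
    if not k.startswith("_"): print(k,getattr(arm,k))
from h import *
w=np.load("pics/w3.npy",allow_pickle=True).item()
o,R=wristpose(w,w["s"]); E=w["s"]["eef_rot"]; print("cam",o)
for p in ([.4739,-.0086,.2206],):
    print("tip in tool mm",(E.T@(np.array(p)-w["s"]["tcp_pos"])*1000).round(1))
E
```

```text
MotionError <class 'station.MotionError'>
pinch_z 0.0187
cam [ 0.4154914  -0.00865114  0.36121851]
tip in tool mm [ 10.5   0.7 -41.2]
```

Both views put the real finger ends about 41 mm behind the nominal TCP: tip z is about 0.22 while the reported TCP is 0.179. The bar top measures 0.196–0.20, as given. I'll open, lower in stages and re-check.

send_rows(commands=[[0,0,0,0,0,0],[0,0,0,0,0,0],[0,0,0,0,0,0],[0,0,0,0,0,0],[0,0,3,0,0,0],[0,0,8,0,0,0],[0,0,13,0,0,0],[0,0,17,0,0,0],[0,0,20,0,0,0],[0,0,20,0,0,0]], jaw=-0.2)

```text
time: 6.1
tcp_pos: [0.4841, -0.0093, 0.1588]
eef_rot: [[-1.0, 0.005, -0.001], [0.005, 1.0, 0.0], [0.001, 0.0, -1.0]]
contact_force: [-0.9, -0.3, 1.2]
finger_gap: 0.0345
```

```bash
python3 st.py; python3 snap.py w4; python3 - <<'E'
from h import *
from station import camera
sc=camera("scene"); np.save("pics/s4.npy",sc,allow_pickle=True)
a=cv2.resize(sc["pixels"][110:190,255:335,::-1],(400,400),interpolation=cv2.INTER_CUBIC)
w=np.load("pics/w4.npy",allow_pickle=True).item()
b=cv2.resize(w["pixels"][180:310,190:320,::-1],(400,400),interpolation=cv2.INTER_CUBIC)
cv2.imwrite("pics/c4.png",np.hstack([a,b]))
E
```

```text
t 6.1 tcp [484.11  -9.26 158.78] yawdeg 179.72 F [-0.9  -0.33  1.2 ] M [0.031 0.012 0.004] gap 34.49 j6 -0.2853 e6 -0.0 Rz [-0.0007  0.0002]
[ 0.4841 -0.0093  0.1588] [-0.29  -0.256 -0.307  1.52  -0.    -0.285] [0.031 0.012 0.004] [-0.9  -0.33  1.2 ] 0.03449008530862083
```

View pics/c4.png

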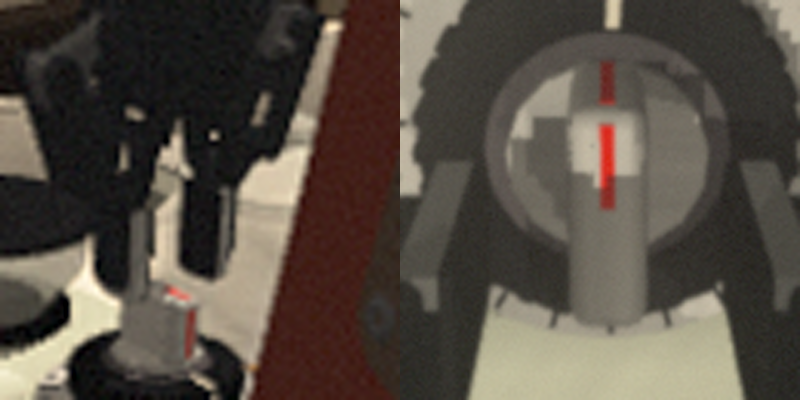

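Tips are now level with the bar top and straddle it symmetrically (inner edges at 472 and 742, bar at 608). I'll lower 20 mm more.

send_rows(commands=[[0,0,2,0,0,0],[0,0,5,0,0,0],[0,0,9,0,0,0],[0,0,13,0,0,0],[0,0,16,0,0,0],[0,0,18,0,0,0],[0,0,20,0,0,0],[0,0,20,0,0,0]])

```text
time: 7.0
tcp_pos: [0.4843, -0.0093, 0.1391]
eef_rot: [[-1.0, 0.005, -0.0], [0.005, 1.0, -0.0], [0.0, -0.0, -1.0]]
contact_force: [0.6, 0.8, 0.3]
finger_gap: 0.0344
```

```bash
cat > pair.py <<'E'
import sys
from h import *
from station import camera
n=sys.argv[1]
sc=camera("scene"); np.save(f"pics/s{n}.npy",sc,allow_pickle=True)
a=cv2.resize(sc["pixels"][110:190,255:335,::-1],(400,400),interpolation=cv2.INTER_CUBIC)
w=np.load(f"pics/w{n}.npy",allow_pickle=True).item()
b=cv2.resize(w["pixels"][170:300,190:320,::-1],(400,400),interpolation=cv2.INTER_CUBIC)
cv2.imwrite(f"pics/c{n}.png",np.hstack([a,b]))
E
python3 st.py; python3 snap.py w5; python3 pair.py 5
```

```text
t 7.0 tcp [484.3   -9.34 139.13] yawdeg 179.72 F [0.55 0.84 0.29] M [ 0.024 -0.026 -0.012] gap 34.41 j6 -0.2852 e6 -0.0 Rz [-0.0003 -0.    ]
[ 0.4843 -0.0093  0.1391] [-0.29  -0.256 -0.343  1.484 -0.    -0.285] [ 0.024 -0.026 -0.012] [0.55 0.84 0.29] 0.03440845125070268
```

View pics/c5.png

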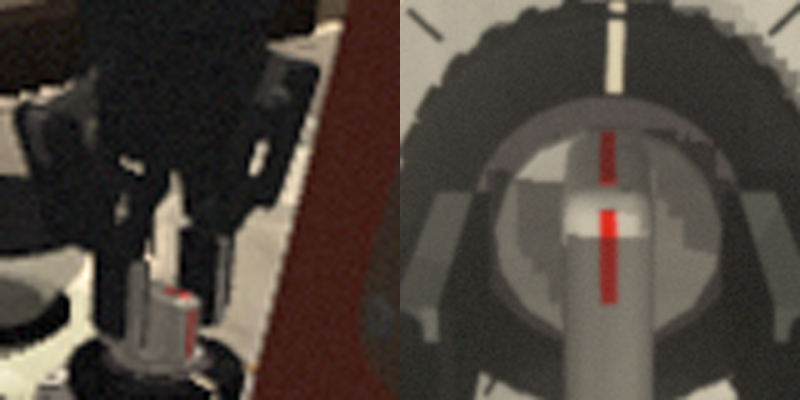

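send_rows(commands=[[0,0,0,0,0,0],[0,0,0,0,0,0],[0,0,0,0,0,0],[0,0,0,0,0,0],[0,0,0,0,0,0],[0,0,0,0,0,0],[0,0,0,0,0,0],[0,0,0,0,0,0]], jaw=-1, newtons=20)

```text
time: 7.9
tcp_pos: [0.4845, -0.0092, 0.1394]
eef_rot: [[-1.0, 0.005, 0.0], [0.005, 1.0, 0.0], [-0.0, 0.0, -1.0]]
contact_force: [0.7, 3.1, 1.4]
finger_gap: 0.0113
```

```bash
python3 st.py; python3 snap.py w6; python3 pair.py 6; python3 - <<'E'
from h import *
w=np.load("pics/w1.npy",allow_pickle=True).item(); o,R=wristpose(w,w["s"])
print("lid front, back, L,R",ray_plane(w,np.array([[388,362],[388,512],[308,440],[470,440]])/1.5,.206,o,R))
E
```

```text
t 7.9 tcp [484.5   -9.19 139.43] yawdeg 179.73 F [0.73 3.09 1.39] M [ 0.868 -0.224  0.063] gap 11.28 j6 -0.2853 e6 0.03 Rz [0.0002 0.0002]
[ 0.4845 -0.0092  0.1394] [-0.29  -0.257 -0.343  1.484  0.    -0.285] [ 0.868 -0.224  0.063] [0.73 3.09 1.39] 0.01128446157660243
lid front, back, L,R [[ 0.53799239 -0.00728153  0.206     ]
 [ 0.63897326 -0.00718771  0.206     ]
 [ 0.58812212 -0.05467301  0.206     ]
 [ 0.58824587  0.04140435  0.206     ]]
```

View pics/c6.png

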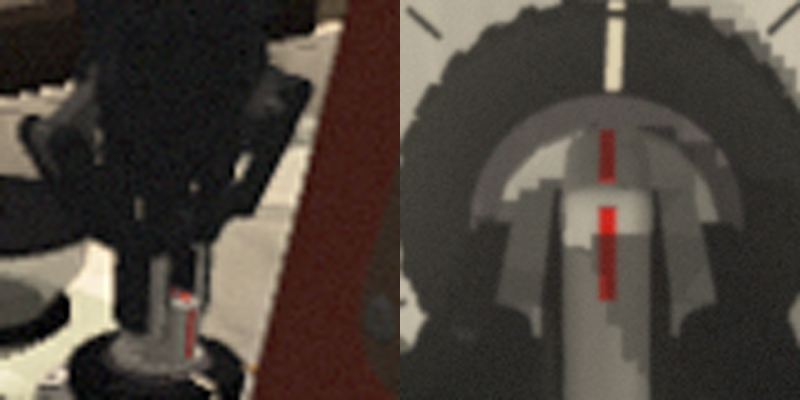

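Gripped: the gap is 11.3 mm against a 12 mm bar. There is 3 N of side force in +y, so the tool sits slightly too far to −y and I'll relieve it.

send_rows(commands=[[0,0.4,0,0,0,0],[0,0.8,0,0,0,0],[0,0.8,0,0,0,0]])

```text
time: 8.3
tcp_pos: [0.4845, -0.0091, 0.1395]
eef_rot: [[-1.0, 0.005, 0.0], [0.005, 1.0, -0.001], [-0.0, -0.001, -1.0]]
contact_force: [0.7, -1.6, 1.1]
finger_gap: 0.0112
```

```bash
python3 st.py;python3 st.py
```

```text
t 8.3 tcp [484.52  -9.11 139.48] yawdeg 179.71 F [ 0.7  -1.57  1.05] M [-0.248 -0.222 -0.032] gap 11.17 j6 -0.2836 e6 0.04 Rz [ 0.0002 -0.0013]
t 8.3 tcp [484.52  -9.11 139.48] yawdeg 179.71 F [ 0.7  -1.57  1.05] M [-0.248 -0.222 -0.032] gap 11.17 j6 -0.2836 e6 0.04 Rz [ 0.0002 -0.0013]
```

send_rows(commands=[[0,-0.3,0,0,0,0.01],[0,-0.3,0,0,0,0.03],[0,-0.3,0,0,0,0.05],[0,-0.3,0,0,0,0.07],[0,-0.3,0,0,0,0.09],[0,-0.3,0,0,0,0.11],[0,-0.3,0,0,0,0.13],[0,-0.3,0,0,0,0.15],[0,-0.3,0,0,0,0.17],[0,-0.3,0,0,0,0.19],[0,-0.3,0,0,0,0.2],[0,-0.3,0,0,0,0.2]])

```text
time: 9.5
tcp_pos: [0.4845, -0.0089, 0.1394]
eef_rot: [[-0.979, 0.204, 0.0], [0.204, 0.979, -0.0], [-0.0, -0.0, -1.0]]
contact_force: [2.5, -1.5, 1.1]
finger_gap: 0.0114
```

```bash
python3 st.py; python3 snap.py w7; python3 pair.py 7
```

```text
t 9.5 tcp [484.47  -8.9  139.41] yawdeg 168.24 F [ 2.53 -1.55  1.11] M [-0.382 -0.425  0.005] gap 11.37 j6 -0.0838 e6 0.156 Rz [ 0.0001 -0.0002]
[ 0.4845 -0.0089  0.1394] [-0.289 -0.257 -0.343  1.484 -0.    -0.084] [-0.382 -0.425  0.005] [ 2.53 -1.55  1.11] 0.011367688626269924
```

View pics/c7.png

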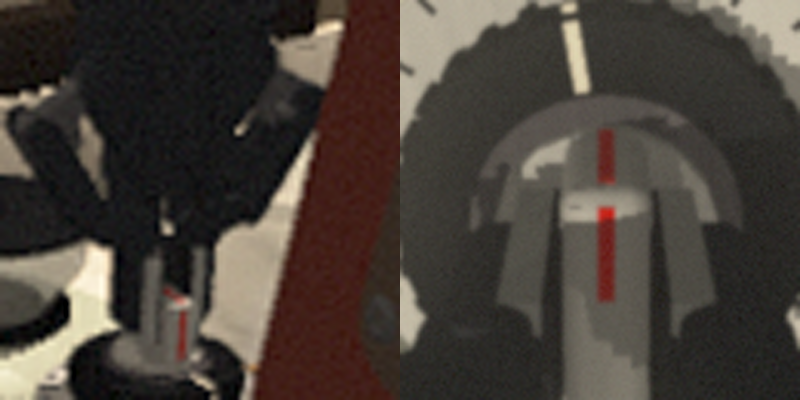

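The bar follows the fingers and the ring mark stays still. Continuing to about 21 degrees.

send_rows(commands=[[-0.2,-0.1,0,0,0,0.01],[-0.4,-0.1,0,0,0,0.03],[-0.4,-0.1,0,0,0,0.05],[-0.4,-0.1,0,0,0,0.07],[-0.4,-0.1,0,0,0,0.09],[-0.4,-0.1,0,0,0,0.11],[-0.4,-0.1,0,0,0,0.13],[-0.4,-0.1,0,0,0,0.15],[-0.4,-0.1,0,0,0,0.16],[-0.4,-0.1,0,0,0,0.17],[-0.4,-0.1,0,0,0,0.17]])

```text
time: 10.7
tcp_pos: [0.4846, -0.0088, 0.1393]
eef_rot: [[-0.93, 0.366, -0.0], [0.366, 0.93, 0.0], [0.001, 0.0, -1.0]]
contact_force: [-1.5, 3.3, 0.5]
finger_gap: 0.0113
```

```bash
python3 st.py
```

```text
t 10.7 tcp [484.57  -8.84 139.26] yawdeg 158.51 F [-1.51  3.26  0.5 ] M [0.502 0.531 0.017] gap 11.25 j6 0.086 e6 0.144 Rz [-0.0004  0.0003]
```

send_rows(commands=[[0.2,0.2,0,0,0,0.015],[0.2,0.2,0,0,0,0.035],[0.2,0.2,0,0,0,0.05],[0.2,0.2,0,0,0,0.05]])

```text
time: 11.1
tcp_pos: [0.4846, -0.0088, 0.1394]
eef_rot: [[-0.911, 0.413, -0.0], [0.413, 0.911, -0.0], [0.0, -0.0, -1.0]]
contact_force: [-1.9, 0.9, 0.8]
finger_gap: 0.0113
```

```bash
python3 st.py
```

```text
t 11.1 tcp [484.6   -8.8  139.37] yawdeg 155.61 F [-1.94  0.93  0.75] M [ 0.284  0.541 -0.073] gap 11.28 j6 0.1369 e6 0.203 Rz [-0.0001 -0.0001]
```

```bash
cat > sm.py <<'E'
from station import status,camera
import numpy as np,sys
n=int(sys.argv[1]) if len(sys.argv)>1 else 4
M=[];Fs=[];E=[];Y=[]
for i in range(n+1):
    if i: camera("scene")
    s=status.read_state(); R=s["eef_rot"]; M.append(s["moment"][2]); Fs.append(s["contact_force"]); E.append(s["joint_efforts"][5]); Y.append(np.degrees(np.arctan2(R[1,0],R[0,0])))
F=np.mean(Fs,0); Ft=R.T@F
print("t",round(s["time"],2),"yaw",np.mean(Y).round(2),"Mz",np.round(M,3),"mean",np.mean(M).round(3),"e6",np.round(E,3),"F",F.round(2),"F in tool",Ft.round(2),"gap",round(s["finger_gap"]*1e3,2))
E
python3 sm.py 4
```

```text
t 11.3 yaw 155.65 Mz [-0.073 -0.013 -0.05  -0.052 -0.022] mean -0.042 e6 [ 0.203  0.078  0.011 -0.016 -0.026] F [-2.9   1.19  0.82] F in tool [ 3.13 -0.12 -0.82] gap 11.24
```

send_rows(commands=[[0.3,0,0,0,0,0.015],[0.3,0,0,0,0,0.035],[0.3,0,0,0,0,0.05],[0.3,0,0,0,0,0.05]])

```text
time: 11.7
tcp_pos: [0.4846, -0.0088, 0.1395]
eef_rot: [[-0.889, 0.458, 0.0], [0.458, 0.889, -0.0], [-0.001, -0.0, -1.0]]
contact_force: [-0.2, 1.3, 1.7]
finger_gap: 0.0114
```

```bash
python3 sm.py 3
```

```text
t 11.85 yaw 152.78 Mz [-0.025 -0.026 -0.069 -0.068] mean -0.047 e6 [ 0.203  0.078  0.011 -0.016] F [-0.12  1.16  0.81] F in tool [ 0.64  0.97 -0.81] gap 11.41
```

send_rows(commands=[[0,0.1,0,0,0,0.015],[0,0.1,0,0,0,0.035],[0,0.1,0,0,0,0.05],[0,0.1,0,0,0,0.05]])

```text
time: 12.25
tcp_pos: [0.4846, -0.0087, 0.1394]
eef_rot: [[-0.865, 0.502, 0.0], [0.502, 0.865, -0.0], [-0.0, -0.0, -1.0]]
contact_force: [0.9, 0.4, 1.9]
finger_gap: 0.0116
```

```bash
python3 sm.py 3
```

```text
t 12.4 yaw 149.91 Mz [-0.043 -0.026  0.037 -0.033] mean -0.016 e6 [ 0.202  0.077  0.011 -0.016] F [ 0.86 -0.27  1.29] F in tool [-0.88  0.2  -1.29] gap 11.48
```

send_rows(commands=[[0,0,0,0,0,0.015],[0,0,0,0,0,0.035],[0,0,0,0,0,0.05],[0,0,0,0,0,0.05]])

```text
time: 12.8
tcp_pos: [0.4846, -0.0086, 0.1394]
eef_rot: [[-0.839, 0.544, 0.0], [0.544, 0.839, -0.0], [-0.0, 0.0, -1.0]]
contact_force: [1.8, -0.7, 0.8]
finger_gap: 0.0115
```

```bash
python3 sm.py 3
```

```text
t 12.95 yaw 147.05 Mz [-0.051  0.009 -0.018 -0.042] mean -0.026 e6 [ 0.202  0.078  0.011 -0.016] F [ 1.94 -0.33  0.95] F in tool [-1.81  0.78 -0.95] gap 11.43
```

send_rows(commands=[[-0.1,0,0,0,0,0.015],[-0.1,0,0,0,0,0.035],[-0.1,0,0,0,0,0.05],[-0.1,0,0,0,0,0.05]])

```text
time: 13.35
tcp_pos: [0.4846, -0.0086, 0.1394]
eef_rot: [[-0.811, 0.586, 0.0], [0.586, 0.811, -0.0], [-0.0, 0.0, -1.0]]
contact_force: [3.0, 0.1, 1.7]
finger_gap: 0.0115
```

```bash
python3 sm.py 3
```

```text
t 13.5 yaw 144.19 Mz [-0.066  0.021 -0.079 -0.016] mean -0.035 e6 [ 0.204  0.078  0.011 -0.015] F [ 2.86 -0.12  1.69] F in tool [-2.39  1.57 -1.69] gap 11.66
```

send_rows(commands=[[-0.3,0.2,-0.2,0,0,0.015],[-0.3,0.2,-0.2,0,0,0.035],[-0.3,0.2,-0.2,0,0,0.05],[-0.3,0.2,-0.2,0,0,0.05]])

```text
time: 13.9
tcp_pos: [0.4847, -0.0086, 0.1395]
eef_rot: [[-0.78, 0.625, -0.0], [0.625, 0.78, 0.0], [0.0, -0.0, -1.0]]
contact_force: [-0.5, 0.4, 0.1]
finger_gap: 0.0114
```

```bash
python3 sm.py 3; python3 snap.py w8; python3 pair.py 8
```

```text
t 14.05 yaw 141.33 Mz [-0.046 -0.027 -0.039 -0.061] mean -0.043 e6 [ 0.203  0.077  0.01  -0.017] F [-0.47  0.25  0.81] F in tool [ 0.52 -0.1  -0.81] gap 11.11
[ 0.4846 -0.0086  0.1395] [-0.288 -0.255 -0.341  1.485 -0.     0.386] [ 0.07   0.087 -0.061] [-0.31  0.53  1.2 ] 0.011111010985882703
```

View pics/c8.png

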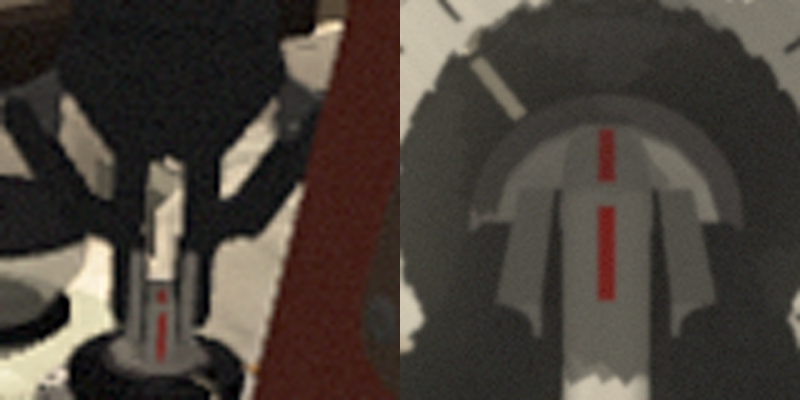

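The bar still follows the fingers after about 38 degrees, with no touch so far.

send_rows(commands=[[0,0,0,0,0,0.015],[0,0,0,0,0,0.035],[0,0,0,0,0,0.05],[0,0,0,0,0,0.05]])

```text
time: 14.55
tcp_pos: [0.4847, -0.0085, 0.1395]
eef_rot: [[-0.748, 0.664, -0.0], [0.664, 0.748, 0.0], [0.0, -0.0, -1.0]]
contact_force: [-1.5, 1.2, 0.4]
finger_gap: 0.0116
```

```bash
python3 sm.py 3
```

```text
t 14.7 yaw 138.46 Mz [-0.001 -0.063  0.005 -0.015] mean -0.019 e6 [ 0.203  0.077  0.01  -0.017] F [-2.13  1.21  1.13] F in tool [ 2.4  -0.51 -1.13] gap 11.21
```

send_rows(commands=[[0.2,0,0,0,0,0.015],[0.2,0,0,0,0,0.035],[0.2,0,0,0,0,0.05],[0.2,0,0,0,0,0.05]])

```text
time: 15.1
tcp_pos: [0.4847, -0.0085, 0.1396]
eef_rot: [[-0.714, 0.7, 0.0], [0.7, 0.714, -0.0], [-0.0, -0.0, -1.0]]
contact_force: [-1.9, 1.0, 0.6]
finger_gap: 0.0112
```

```bash
python3 sm.py 3
```

```text
t 15.25 yaw 135.6 Mz [ 0.017  0.036  0.019 -0.018] mean 0.014 e6 [0.272 0.137 0.069 0.043] F [-1.56  1.19  0.74] F in tool [ 1.95 -0.24 -0.74] gap 11.48
```

The J6 effort rose by about 0.06 above its otherwise constant pattern, and Mz rose by about 0.05, so this looks like first contact. I'll take a smaller step to confirm.

send_rows(commands=[[0.1,0,0,0,0,0.01],[0.1,0,0,0,0,0.02],[0.1,0,0,0,0,0.03],[0.1,0,0,0,0,0.03]])

```text
time: 15.65
tcp_pos: [0.4847, -0.0085, 0.1396]
eef_rot: [[-0.693, 0.721, 0.0], [0.721, 0.693, -0.0], [-0.0, 0.0, -1.0]]
contact_force: [-0.3, 0.9, 1.6]
finger_gap: 0.0111
```

```bash
python3 sm.py 6
```

```text
t 15.95 yaw 133.88 Mz [0.114 0.092 0.126 0.079 0.117 0.089 0.109] mean 0.104 e6 [0.266 0.179 0.131 0.113 0.108 0.106 0.107] F [-0.61  0.29  0.55] F in tool [ 0.63 -0.23 -0.55] gap 11.41
```

send_rows(commands=[[0,0,0,0,0,0.01],[0,0,0,0,0,0.02],[0,0,0,0,0,0.02],[0,0,0,0,0,0.02]])

```text
time: 16.35
tcp_pos: [0.4847, -0.0085, 0.1396]
eef_rot: [[-0.679, 0.734, 0.0], [0.734, 0.679, -0.0], [-0.0, 0.0, -1.0]]
contact_force: [0.7, -0.3, 0.1]
finger_gap: 0.0113
```

```bash
python3 sm.py 6; python3 snap.py w9; python3 pair.py 9
```

```text
t 16.65 yaw 132.74 Mz [0.145 0.172 0.129 0.159 0.167 0.139 0.121] mean 0.147 e6 [0.176 0.158 0.152 0.151 0.15  0.151 0.151] F [0.47 0.01 0.52] F in tool [-0.31  0.35 -0.52] gap 11.3
[ 0.4847 -0.0085  0.1396] [-0.288 -0.256 -0.342  1.485 -0.     0.537] [-0.125  0.109  0.121] [ 0.61 -0.41  0.42] 0.011299135035407012
```

View pics/c9.png

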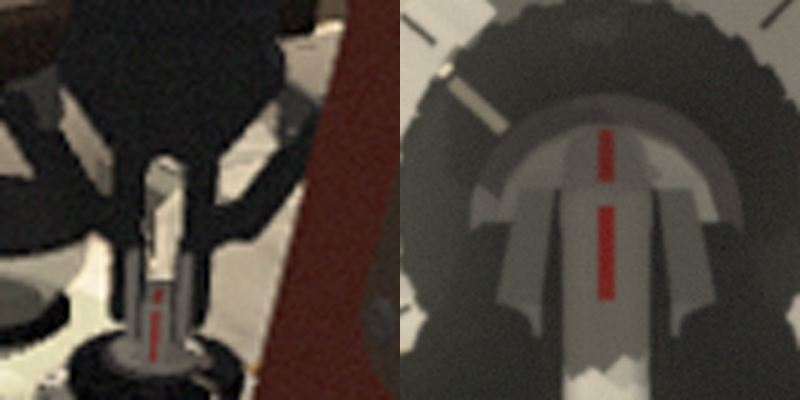

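The touch is confirmed. The effort rises linearly at about 2.35 N m/rad of tool turn, and extrapolating back to the free-turning baseline puts the touch at a tool yaw of about 137.0 degrees. The back-off target is 182.0 degrees, so I'll turn back 0.86 rad.

send_rows(commands=[[0,0,0,0,0,-0.01],[0,0,0,0,0,-0.04],[0,0,0,0,0,-0.08],[0,0,0,0,0,-0.12],[0,0,0,0,0,-0.16],[0,0,0,0,0,-0.2],[0,0,0,0,0,-0.24],[0,0,0,0,0,-0.28],[0,0,0,0,0,-0.32],[0,0,0,0,0,-0.36],[0,0,0,0,0,-0.39],[0,0,0,0,0,-0.4]])

```text
time: 17.95
tcp_pos: [0.4846, -0.0087, 0.1396]
eef_rot: [[-0.911, 0.411, -0.0], [0.411, 0.911, -0.001], [-0.0, -0.001, -1.0]]
contact_force: [-1.0, -1.8, 0.8]
finger_gap: 0.0114
```

```bash
python3 sm.py 4
```

```text
t 18.15 yaw 155.66 Mz [-0.067  0.051 -0.066  0.018  0.006] mean -0.012 e6 [-0.174 -0.039 -0.171 -0.049  0.006] F [-1.06 -2.3   0.77] F in tool [ 0.02 -2.53 -0.77] gap 11.14
```

send_rows(commands=[[0,-0.2,0,0,0,-0.01],[0,-0.3,0,0,0,-0.04],[0,-0.3,0,0,0,-0.085],[0,-0.3,0,0,0,-0.13],[0,-0.3,0,0,0,-0.18],[0,-0.3,0,0,0,-0.23],[0,-0.3,0,0,0,-0.28],[0,-0.3,0,0,0,-0.33],[0,-0.3,0,0,0,-0.38],[0,-0.3,0,0,0,-0.42],[0,-0.3,0,0,0,-0.45],[0,-0.3,0,0,0,-0.46]])

```text
time: 19.35
tcp_pos: [0.4846, -0.0091, 0.1396]
eef_rot: [[-0.999, -0.036, 0.0], [-0.036, 0.999, -0.001], [0.0, -0.001, -1.0]]
contact_force: [-1.5, -3.9, 0.9]
finger_gap: 0.0115
```

```bash
python3 sm.py 6; python3 snap.py w10; python3 pair.py 10
```

```text
t 19.65 yaw -178.0 Mz [-0.04   0.025 -0.015 -0.009  0.037  0.011  0.056] mean 0.009 e6 [-0.176 -0.04  -0.174 -0.039  0.011  0.023  0.025] F [-1.7  -4.93  0.99] F in tool [ 1.87 -4.87 -0.99] gap 11.11
[ 0.4845 -0.009   0.1396] [-2.890e-01 -2.560e-01 -3.420e-01  1.485e+00 -1.000e-03 -3.230e-01] [-1.141  0.339  0.056] [-1.95 -5.74  0.6 ] 0.011105065956798775
```

View pics/c10.png

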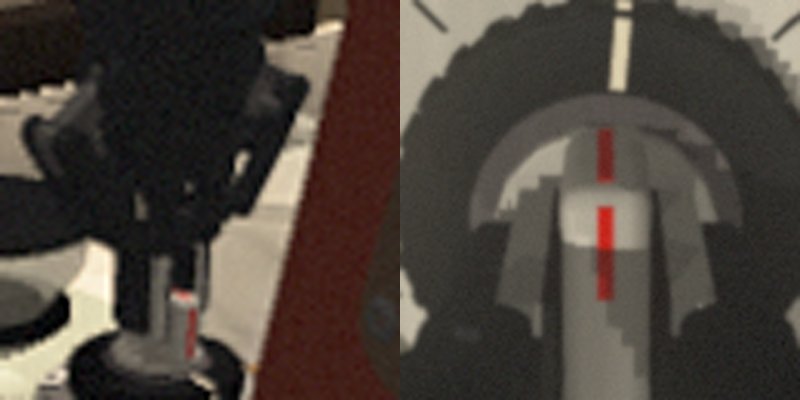

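Yaw is 182.0 degrees. Before letting go I'll relieve the 5 N side load.

send_rows(commands=[[0.1,-0.3,0,0,0,0],[0.2,-0.6,0,0,0,0],[0.2,-0.7,0,0,0,0],[0.2,-0.7,0,0,0,0]])

```text
time: 20.15
tcp_pos: [0.4845, -0.0091, 0.1396]
eef_rot: [[-0.999, -0.035, 0.0], [-0.035, 0.999, 0.001], [-0.0, 0.001, -1.0]]
contact_force: [1.1, -0.2, 1.9]
finger_gap: 0.0115
```

```bash
python3 sm.py 3
```

```text
t 20.3 yaw -177.98 Mz [-0.082  0.012 -0.042  0.025] mean -0.021 e6 [-0.003 -0.001 -0.001 -0.002] F [1.19 0.2  1.21] F in tool [-1.2   0.16 -1.21] gap 11.8
```

Balanced. Opening the jaws in place.

send_rows(commands=[[0,0,0,0,0,0],[0,0,0,0,0,0],[0,0,0,0,0,0],[0,0,0,0,0,0],[0,0,0,0,0,0],[0,0,0,0,0,0]], jaw=-0.2)

```text
time: 20.9
tcp_pos: [0.4843, -0.0094, 0.1396]
eef_rot: [[-0.999, -0.035, -0.0], [-0.035, 0.999, -0.0], [0.0, -0.0, -1.0]]
contact_force: [0.6, -0.3, -1.2]
finger_gap: 0.0339
```

```bash
python3 sm.py 2; python3 snap.py w11
```

```text
t 21.0 yaw -177.98 Mz [-0.021 -0.02   0.025] mean -0.006 e6 [0. 0. 0.] F [ 0.19 -0.15 -0.28] F in tool [-0.19 -0.15  0.28] gap 34.27
[ 0.4844 -0.0094  0.1396] [-0.29  -0.257 -0.343  1.485 -0.    -0.325] [ 0.013 -0.014  0.025] [-0.13  0.05  0.08] 0.03426519877560249
```

send_rows(commands=[[0,0,-3,0,0,0],[0,0,-10,0,0,0],[0,0,-20,0,0,0],[0,0,-35,0,0,0],[0,0,-52,0,0,0],[0,0,-70,0,0,0],[0,0,-90,0,0,0],[0,0,-110,0,0,0],[0,0,-128,0,0,0],[0,0,-142,0,0,0],[0,0,-150,0,0,0],[0,0,-152,0,0,0]])

```text
time: 22.25
tcp_pos: [0.4848, -0.0095, 0.2932]
eef_rot: [[-0.999, -0.035, 0.002], [-0.035, 0.999, -0.001], [-0.002, -0.001, -1.0]]
contact_force: [-0.2, 0.4, -0.0]
finger_gap: 0.0342
```

```bash
python3 sm.py 2; python3 snap.py w12; python3 m.py pics/w12.npy 0.4845 -0.0083
python3 - <<'E'
import cv2
im=cv2.imread("pics/w12.png")[150:340,290:480]; cv2.imwrite("pics/w12z.png",cv2.resize(im,None,fx=3,fy=3,interpolation=cv2.INTER_CUBIC))
E
```

```text
t 22.35 yaw -177.98 Mz [-0.005 -0.033  0.021] mean -0.006 e6 [ 0. -0.  0.] F [-0.02  0.09 -0.05] F in tool [0.01 0.09 0.05] gap 33.83
[ 0.4844 -0.0094  0.2917] [-0.29  -0.197 -0.013  1.755 -0.    -0.325] [-0.015 -0.048  0.021] [-0.05 -0.3   0.26] 0.03383346895281256
ring axis [ 0.4837 -0.0075] r 0.0349 47
ring axis [ 0.4837 -0.0075] r 0.0349 47
red n 52 mean [ 0.475  -0.0089] angle deg cw from -x: -1.99 via axis -9.15
bar centre px [258.30990955 179.79275605]
```

View pics/w12.png

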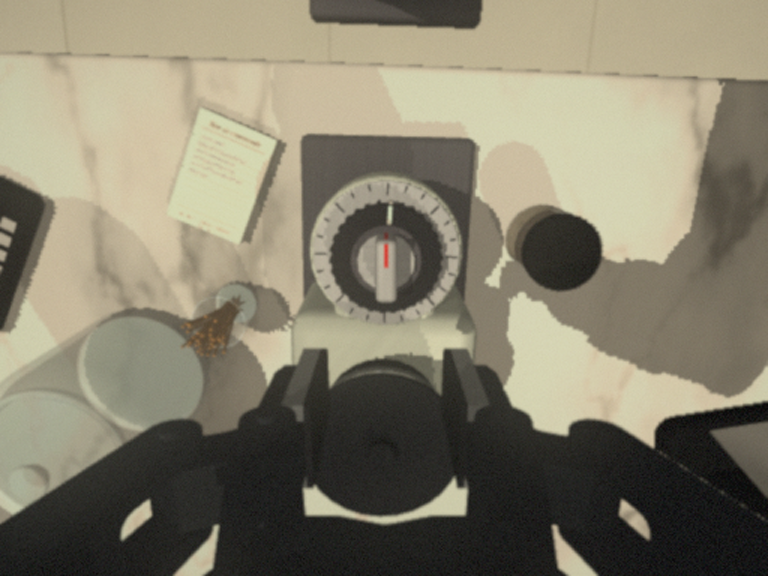

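View pics/w12z.png

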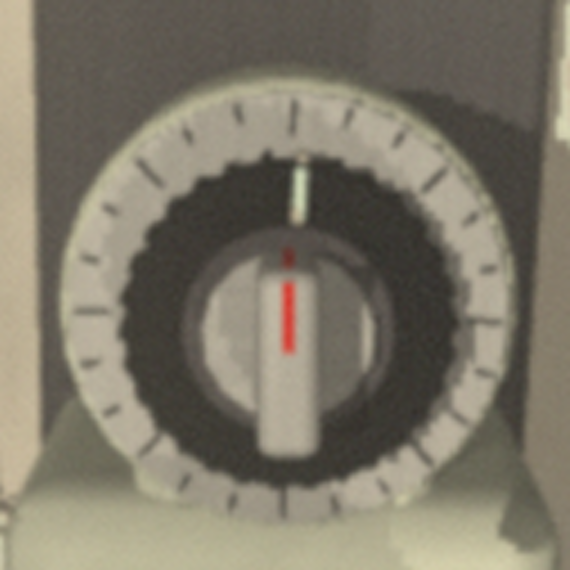

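The dial reads −1.99 degrees, on target, with the grip clear. Next I'll check the ring mark and the bystanders, before against after.

```bash
python3 - <<'E'
from h import *
for n in ("w1","w12"):
    c=np.load(f"pics/{n}.npy",allow_pickle=True).item(); o,R=wristpose(c,c["s"]); im=c["pixels"].astype(int)
    g=im.min(2); m=np.zeros_like(g,bool); sub=g[125:155,250:268]
    P=[]
    ys,xs=np.nonzero(g>125); Q=ray_plane(c,np.c_[xs,ys],.1675,o,R)[:,:2]-[.4838,-.0078]
    r=np.hypot(*Q.T); a=np.degrees(np.arctan2(Q[:,1],-Q[:,0])); k=(r>.0225)&(r<.032)&(abs(a)<15)
    print(n,"mark n",k.sum(),"r",r[k].mean().round(4),"angle",a[k].mean().round(2))
    g8=cv2.cvtColor(c["pixels"],cv2.COLOR_RGB2GRAY)
    b=(g8<35).astype(np.uint8); b[:, :320]=0; b[200:]=0
    nn,l,st,ce=cv2.connectedComponentsWithStats(b); i=1+np.argmax(st[1:,4]); print(" jar",ray_plane(c,[ce[i]],.078,o,R).round(4))
    w=cv2.inRange(cv2.cvtColor(c["pixels"],cv2.COLOR_RGB2HSV),(20,20,165),(60,90,255)); w[:, 195:]=0; w[:65]=0;w[170:]=0;w[:,:105]=0
    nn,l,st,ce=cv2.connectedComponentsWithStats(w); i=1+np.argmax(st[1:,4]); print(" block",st[i,4],ray_plane(c,[ce[i]],.014,o,R).round(4))
E
```

```text
w1 mark n 20 r 0.0271 angle 1.18
 jar [[0.5107 0.1451 0.078 ]]
 block 7496 [[ 0.4413 -0.1545  0.014 ]]
w12 mark n 21 r 0.0272 angle 1.19
 jar [[0.5053 0.1519 0.078 ]]
 block 8224 [[ 0.4471 -0.1538  0.014 ]]
```

```bash
python3 - <<'E'
from station import camera,ticket,status
import numpy as np
for n,regs in (("scene",{"jar":(232,285,203,245)}),("top",{"jar":(190,220,200,232),"block":(200,250,308,350),"pick":(165,190,315,342)})):
    a=np.load(f"pics/{n}0.npy",allow_pickle=True).item()["pixels"].astype(int); b=camera(n)["pixels"].astype(int)
    for k,(y0,y1,x0,x1) in regs.items(): print(n,k,"meandiff",abs(a-b)[y0:y1,x0:x1].mean().round(2))
    import cv2; cv2.imwrite(f"pics/{n}F.png",b[:,:,::-1].astype(np.uint8))
E
```

```text
scene jar meandiff 5.33
top jar meandiff 26.36
top block meandiff 68.59
top pick meandiff 42.76
```

View pics/topF.png

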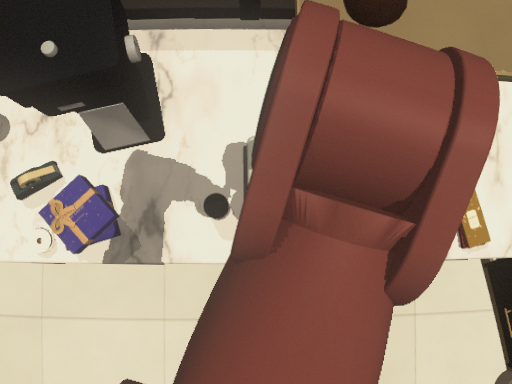

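In the top view the jar is still at (216,206). The arm hides the block and the picks there, but in the wrist view they sit where they did before. Handing in.

```bash
python3 -c "
from station import ticket
print(ticket.hand_in())"
```

```text
the job is handed in; nothing more can be done
None
```

I turned the fine dial clockwise until the burrs touched, backed it off 45 degrees, let go, raised the gripper clear and handed the job in at about 22 s.

**Touch:** It came about 43 degrees clockwise of the start. I confirmed it with small steps up to about 0.15–0.18 N m, well under the 0.45 N m limit. I worked out the touch angle by extrapolating the torque readings back to free turning, so I expect it to be good to about 1 degree.

**Checks after letting go:**
- **Dial:** the wrist camera reads −2.0 degrees, which matches the 45-degree back-off target.
- **Coarse ring:** its mark read 1.18 degrees before and 1.19 degrees after, so it did not move.
- **Forces:** the side force on the dial stayed under about 6 N and the downward push under 2 N. The tool now reads about 0 N.

**What did not go as expected:**
- **Finger ends:** the real ends sit about 41 mm behind the reported TCP, so my first close shut on nothing above the bar. I measured the offset from two camera views and corrected for it.
- **Bystanders:** my numeric before/after check failed. The colour masks picked up background, so the jar and block readings shifted by 6–9 mm, and the arm blocked most of the top view. By eye, the jar, block and pick cup look unmoved. The catch cup under the spout was not checked. The gripper stayed above the mill and well clear of all of them.

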